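Gauge the thermometer well and set the tally

TASK

Stand the depth gauge flat over the narrow thermometer well in the middle of the metal block and gently press its knob down until the rod is on the bottom and the sprung knob gives a few millimetres, never as far as its stop. Leave the gauge standing there with the rod down, then push the tally slider right to the long-post end if the well is deeper than 25 mm, or to the short-post end if shallower. Leave everything else alone.

Things in the scene. Friction and masses are not known exactly. Their poses are not given: they have to be found in the camera images.
- knob_centre (a point): Middle of the black knob (20 mm across, 30 mm tall) on top of the loose depth gauge (0.36 kg), 114 mm above the gauge's underside with the rod up; z up. The knob is sprung on an 8 mm steel rod with dark rings. The gauge may be lifted by the knob: the rod then hangs from its upper stop and bears the bridge.
- gauge_foot (a point): Centre of the underside of the gauge's steel bridge (44 x 64 x 14 mm), on the rod's axis; z up. A round barrel, 26 mm across, rises from the bridge to 40 mm above its underside (brass ring to 43 mm); the rod runs through it. At the start the gauge stands on the worktop.
- gauge_rod (a joint): How far the rod's flat lower end stands out below the bridge's underside, m: 0 flush (rod up, upper stop) to 0.046. With the bridge flat on the block and the rod bottomed it is the well's depth. The rod slides easily and falls under its own weight (friction 0.3 N, rod and knob 80 g) unless it is held.
- gauge_knob (a joint): How far the sprung knob has been pressed down on the rod, m: 0 (free) to 0.006 (hard stop). The spring is preloaded: the knob starts to give at 3 N and needs 0.7 N more for each mm; it gives only when the rod meets something. A good press is 2 to 4.5 mm; more than 5 mm is too hard.
- well_mouth (a point): Mouth of the thermometer well, in the middle of the top of the fixed metal block (84 x 134 x 55 mm). The well is upright, 12 mm across, lightly chamfered, flat-floored, 14 to 36 mm deep (not known beforehand). Four wide vial wells, 25 mm across, lie round it at 20 mm in x, 47 mm in y. Axes: the block's, y along its long side, z up.
- tally_base: Tally: a fixed aluminium rail, 40 mm wide, 130 mm long, 14 mm high; the origin is the centre of its underside, its y axis runs along the rail. A steel post 8 mm across stands on each end, 59 mm from the centre: short (7 mm tall) at the -y end, long (34 mm tall) at the +y end.
- tally_top (a point): Middle of the top of the tally's slider, a black upright block 28 mm wide across the rail, 20 mm along it and 40 mm tall, its top 54.5 mm above the worktop. It slides along the rail (friction about 2 N) and stays where it is left.
- tally (a joint): Place of the slider along the rail's +y, m: 0 right at the short-post end, 0.08 right at the long-post end; it starts near the middle.
- timer: Bystander: a small white kitchen-type timer, 58 x 68 x 18 mm, lying loose; origin under its centre.
- beaker_50: Bystander: a small clear beaker, 46 mm across and 58 mm tall, standing loose; origin under its centre.
- amber_small: Bystander: a small amber bottle, 49 mm across and 99 mm tall, standing loose; origin under its centre.
- vial_0: Bystander: a white-capped vial, 23 mm across and 51 mm tall, standing loose; origin under its centre.
There are look-alikes about, which are no part of the job. What is shaped like the tally_base but pink is not meant. What is shaped like the part that bears knob_centre but red is not meant.

How it is judged:
By the outcome, as a careful person would: the job done as asked, in the order asked, and still so for the second after the job is handed in, with the robot touching nothing.
It also fails if it takes over 61 s, if anything falls off the work surface, if the arm or the gripper's body presses on something with over 40 N, if the wrist force passes 120 N, or if a joint passes its speed limit or range.

ROBOT

A 6-joint arm with a two-finger parallel gripper is mounted at the origin on a cart in front of the work surface, level with it; the furniture and walls round the work are solid. World frame = base frame: x ahead of the robot, y to its left, z up, the work surface at z = 0. Lengths are in m, angles in rad, forces in N, time in s.
With the tool pointing down it reaches from about 0.375 to 0.975 m from the base axis. Payload 3.8 kg.
Tool frame: the origin (TCP) lies midway between the tips of the shut fingers; the grasp point (between the pads) lies 19 mm behind it; x points along the fingers, y is the direction in which the jaws open and shut, and the axes are right-handed (so a half turn about x gives the same grasp; the last joint's range is limited). The gripper opens to 88 mm and grips with 3 to 60 N. Pads are 18 mm wide; open, the fingers measure 123 mm over their backs; the gripper's body (75 mm by 187 mm) begins 45 mm behind the grasp point.
Start: joints at [-1.302, 0.264, 1.604, -0, 1.274, -0.037], TCP at [0.203, -0.644, 0.239] pointing down, gripper open.
Joint ranges: [-2.63, 2.63], [-0.94, 2.18], [0.31, 2.57], [-1.31, 4.45], [0, 2.66], [-2.55, 2.55]. Speed limits (rad/s): [2.57, 2.57, 3.14, 3.14, 3.14, 3.14].

INTERFACE

Orientations are given as a rotation vector (axis times angle).
In Python, from cell import manip, inverse_kinematics, cams, order gives the robot as it stands. Calls block until the motion is done:
- manip.move_pose(position, orientation): joint-space move of the TCP to a pose.
- manip.move_linear(position, rate=0.15, rot=None): straight line of the TCP; rot=None keeps the orientation; rate is the mean speed in m/s.
- manip.set_joints(angles): joint-space move.
- manip.set_gripper(opening, force=None): finger opening in m; force is the grip in N (None keeps the last); returns when the fingers have stopped.
- manip.dwell(seconds).
- inverse_kinematics(position, orientation): joint angles nearest the present ones, or None.
- manip.state(): the state.
- cams.capture(name): name is "side" or "top" or "wrist"; returns a dict with "image" (384x512x3 uint8, blue, green, red), "z_map" (384x512 float32, m along the optical axis (not along the pixel's ray), 0 where there is no reading), "intrinsics" (3x3 intrinsics, pixels), "position" and "orientation" of the camera in the world; the wrist camera has in their place "T_tool_cam" (4x4, takes a point from camera to tool coordinates, whose origin is the TCP and whose axes are the tool frame's). Camera axes: x right, y down, z forward; pixel columns grow to the right and rows downward; lengths in m; the calibration is good to about 2 mm. The wrist camera is an equidistant fisheye: a pixel r from the principal point sees the ray r / f radians off the axis. A picture is of the moment at which its call begins: read the wrist's pose just before it.
A pose or a line that the arm cannot do raises manip.IKError and nothing moves.
- order.close_job(): hands the job in, once; it reports no verdict.
The state is a dict: "clock": time; "joint_pos": joint angles; "joint_velocities": joint speeds; "tau": joint torques, N m; "tool_pos": TCP position; "tcp_rot": TCP orientation; "contact_force": force on the tool from outside, world axes, zero at the start; "moment": the same for the moment, N m; "gripper_width": finger opening in m.
Only numpy, scipy, OpenCV 4.12 (cv2) and the standard library are available. Lean on these libraries where they do the work, as an engineer would, in place of code of your own. Each camera call takes 0.05 s, during which the arm holds its last target.

## Working session

There is one attempt and no reset: what is moved stays moved. The work goes in short steps, each a Python script; the robot and the scene stay as the last script left them, time stands still between calls to the robot, and variables do not carry over. Pictures are saved under pics/ and viewed, and the job is handed in when it is done.

```bash
ls; mkdir -p pics; python3 - <<'E'
from cell import manip, cams
import cv2, numpy as np
s=manip.state(); print(s)
for n in ["top","side","wrist"]:
    c=cams.capture(n); cv2.imwrite(f"pics/{n}0.png",c["image"]); np.savez(f"{n}0.npz",**{k:v for k,v in c.items()})
    print(n,{k:v for k,v in c.items() if k not in("image","z_map")})
E
```

```text
pics
{'clock': 0.0, 'joint_pos': array([-1.30191107e+00,  2.64743294e-01,  1.60535291e+00, -3.84184770e-05,
        1.27369325e+00, -3.68962371e-02]), 'joint_velocities': array([ 0.00029906, -0.00087664,  0.00044084,  0.00199428, -0.00096982,
        0.00018836]), 'tau': array([-1.56071190e-03, -5.02116430e+01, -3.56875134e+01,  7.28353369e-02,
        2.97304988e-02, -1.92112825e-04]), 'tool_pos': array([ 0.2030032 , -0.64301476,  0.23740603]), 'tcp_rot': array([ 2.05728348,  0.31933905, -2.05788873]), 'contact_force': array([ 0.10806797, -0.1799325 , -0.27650597]), 'moment': array([0.08181317, 0.02345098, 0.03343611]), 'gripper_width': 0.08823577548771264}
top {'intrinsics': array([[448.04849279,   0.        , 251.93225558],
       [  0.        , 448.04849279, 185.04788438],
       [  0.        ,   0.        ,   1.        ]]), 'position': array([0.31410738, 0.05320048, 1.45761316]), 'orientation': array([-2.11892324,  2.13802343, -0.19347258])}
side {'intrinsics': array([[462.59423416,   0.        , 256.96970243],
       [  0.        , 462.59423416, 186.20539579],
       [  0.        ,   0.        ,   1.        ]]), 'position': array([0.21767067, 1.03815257, 0.78782841]), 'orientation': array([-0.42480743,  2.56550815, -1.40698346])}
wrist {'intrinsics': array([[297.31863964,   0.        , 256.82151977],
       [  0.        , 297.31863964, 188.77241881],
       [  0.        ,   0.        ,   1.        ]]), 'T_tool_cam': array([[-1.17608369e-03, -3.18469830e-01,  9.47932268e-01,
        -1.46019434e-01],
       [ 9.99999048e-01, -1.05835619e-03,  8.85113933e-04,
        -6.25069576e-05],
       [ 7.21367898e-04,  9.47932407e-01,  3.18470771e-01,
        -8.56330847e-02],
       [ 0.00000000e+00,  0.00000000e+00,  0.00000000e+00,
         1.00000000e+00]])}
```

View pics/top0.png

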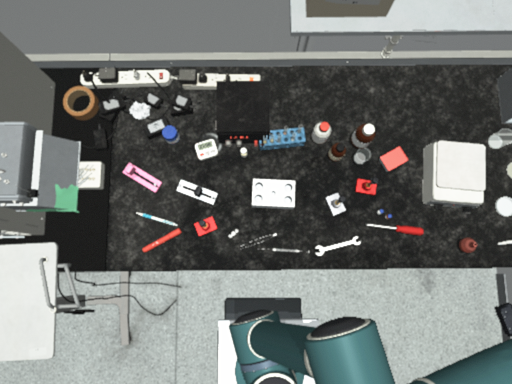

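View pics/side0.png

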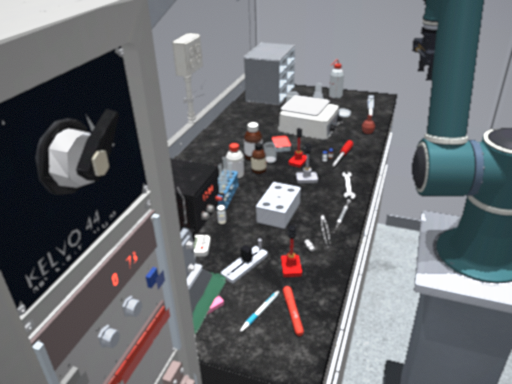

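View pics/wrist0.png

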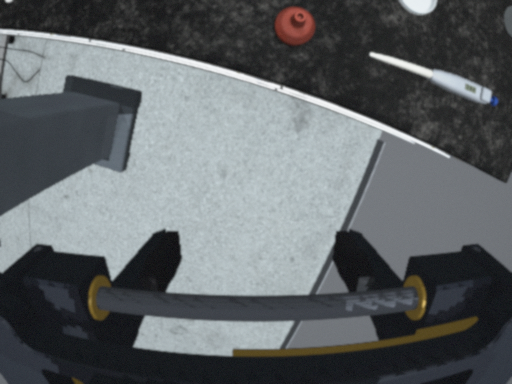

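The top view shows the steel gauge at about (335,203), the block at (273,193) and the white tally at (197,191). The red gauges and the pink tally are look-alikes. I'll zoom in and project these.

```bash
cat > h.py <<'E'
import numpy as np, cv2
from scipy.spatial.transform import Rotation as R
def load(n): 
    d=np.load(n+".npz"); return {k:d[k] for k in d.files}
def ray(c,u,v):
    K=c["intrinsics"]; d=np.array([(u-K[0,2])/K[0,0],(v-K[1,2])/K[1,1],1.0])
    return c["position"], R.from_rotvec(c["orientation"]).as_matrix()@d
def onz(c,u,v,z):
    p,d=ray(c,u,v); return p+d*(z-p[2])/d[2]
def depthpt(c,u,v):
    p,d=ray(c,u,v); return p+d*c["z_map"][int(v),int(u)]
def wray(c,T,u,v):
    # T world_tool 4x4
    K=c["intrinsics"]; a=np.array([u-K[0,2],v-K[1,2]]); r=np.hypot(*a); th=r/K[0,0]
    d=np.array([*(np.sin(th)*a/max(r,1e-9)),np.cos(th)]); M=T@c["T_tool_cam"]
    return M[:3,3], M[:3,:3]@d
def won(c,T,u,v,z):
    p,d=wray(c,T,u,v); return p+d*(z-p[2])/d[2]
def Tof(s):
    T=np.eye(4); T[:3,:3]=R.from_rotvec(s["tcp_rot"]).as_matrix(); T[:3,3]=s["tool_pos"]; return T
E
python3 - <<'E'
from h import *
c=load("top0"); im=c["image"]
cv2.imwrite("pics/topz.png",cv2.resize(im[140:260,160:380],None,fx=3.6,fy=3.6,interpolation=cv2.INTER_CUBIC))
s=load("side0"); cv2.imwrite("pics/sidez.png",cv2.resize(s["image"][130:290,180:360],None,fx=3.6,fy=3.6,interpolation=cv2.INTER_CUBIC))
print(c["z_map"][190,270],c["z_map"][230,230])
for n,u,v,z in [("block",273,193,.055),("gauge",335,203,.03),("tally",197,191,.014)]:
    print(n,onz(c,u,v,z),depthpt(c,u,v))
E
```

```text
1.4249371 1.451908
block [ 0.54204332 -0.01740884  0.055     ] [ 0.5458261  -0.01858066  0.03172247]
gauge [ 0.51176369 -0.21746864  0.03      ] [ 0.50873485 -0.21332098  0.0518764 ]
tally [0.55752807 0.22864176 0.014     ] [0.55016568 0.22333545 0.05766283]
```

View pics/topz.png

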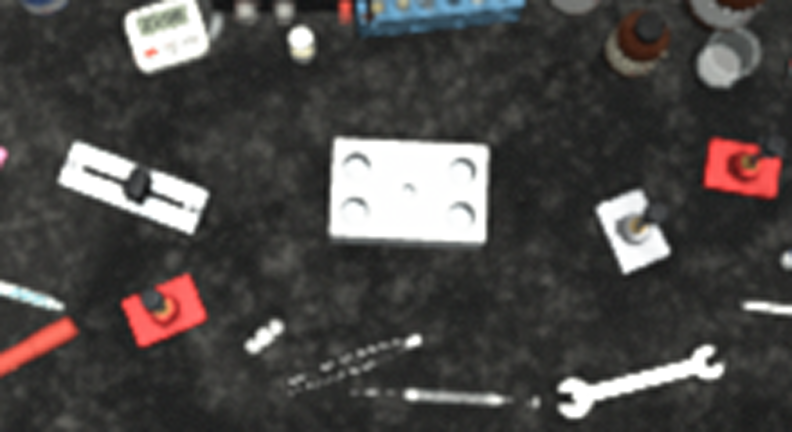

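View pics/sidez.png

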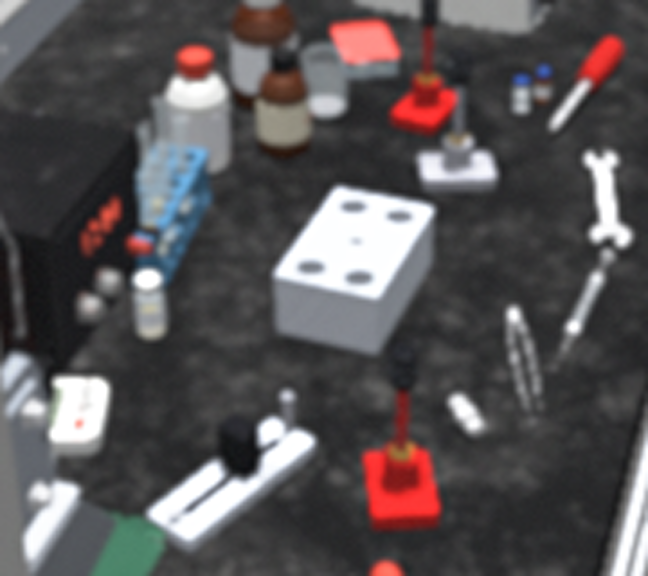

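In the zoomed top view the gauge bridge is at about (632,231) and the knob at (655,213). The block's centre hole is at (409,189) and the slider at (137,183). In the side view the tally's long post is on the end nearest the block. Next: get rough poses, then take a close wrist view of the gauge.

```bash
cat >> h.py <<'E'
def down(a):
    x=np.array([0,0,-1.]);y=np.array([np.cos(a),np.sin(a),0]);z=np.cross(x,y)
    return R.from_matrix(np.c_[x,y,z]).as_rotvec()
E
python3 - <<'E'
from h import *
from cell import manip,cams,inverse_kinematics
c=load("top0")
f=lambda u,v,z: onz(c,160+u/3.6,140+v/3.6,z)
print("bridge",f(633,231,.014),"knobtop",f(656,213,.129)); 
p=f(409,189,.055);print("well",p)
for q in [(333,138),(489,145),(486,243),(330,237)]: print(f(*q,.055))
print("rail",[f(*q,.014)[:2] for q in [(75,143),(209,190),(194,235),(60,183)]], "slider",f(138,178,.0545))
s=manip.state(); print(R.from_rotvec(s["tcp_rot"]).as_matrix().round(2))
k=f(656,213,.129)
for a in np.radians([-90,-60,-30,0,30,60,90]):
    print(np.degrees(a), inverse_kinematics([k[0],k[1],.23],down(a)))
E
```

```text
bridge [ 0.51013029 -0.22304986  0.014     ] knobtop [ 0.50945257 -0.22083839  0.129     ]
well [ 0.54363263 -0.01937546  0.055     ]
[0.59001743 0.04716264 0.055     ]
[ 0.58247908 -0.09092127  0.055     ]
[ 0.4951148  -0.08597214  0.055     ]
[0.50162983 0.05061478 0.055     ]
rail [array([0.5955183, 0.2821521]), array([0.55103414, 0.159855  ]), array([0.51002389, 0.1732039 ]), array([0.55866958, 0.29504799])] slider [0.55567181 0.2195493  0.0545    ]
[[-0.    0.3  -0.95]
 [ 0.   -0.95 -0.3 ]
 [-1.   -0.   -0.  ]]
-90.0 [-4.53891830e-01  4.38021724e-02  1.87242706e+00 -4.44089210e-16
  1.22536342e+00  1.11690450e+00]
-59.99999999999999 [-4.53891830e-01  4.38021724e-02  1.87242706e+00 -4.44089210e-16
  1.22536342e+00  5.93305721e-01]
-29.999999999999996 [-0.45389183  0.04380217  1.87242706  0.          1.22536342  0.06970695]
0.0 [-4.53891830e-01  4.38021724e-02  1.87242706e+00 -4.44089210e-16
  1.22536342e+00 -4.53891830e-01]
29.999999999999996 [-0.45389183  0.04380217  1.87242706  0.          1.22536342 -0.97749061]
59.99999999999999 [-4.53891830e-01  4.38021724e-02  1.87242706e+00 -4.44089210e-16
  1.22536342e+00 -1.50108938e+00]
90.0 [-0.45389183  0.04380217  1.87242706  0.          1.22536342 -2.02468816]
```

```bash
cat >> h.py <<'E'
def shot(name):
    from cell import manip,cams
    s=manip.state(); c=cams.capture("wrist"); c["T"]=Tof(s)
    np.savez(name+".npz",**c); cv2.imwrite(f"pics/{name}.png",c["image"]); return s
E
python3 - <<'E'
from h import *
from cell import manip,cams
manip.move_pose([.543,-.019,.20],down(np.radians(-3))); s=shot("wb"); print(s["clock"],s["tool_pos"])
manip.move_pose([.510,-.222,.24],down(0)); s=shot("wg"); print(s["clock"],s["tool_pos"],s["contact_force"])
E
```

```text
2.675 [ 0.54316892 -0.01976623  0.20008036]
3.575 [ 0.50991403 -0.22152646  0.23962908] [-0.19415472  0.7703995  -0.05513678]
```

View pics/wb.png

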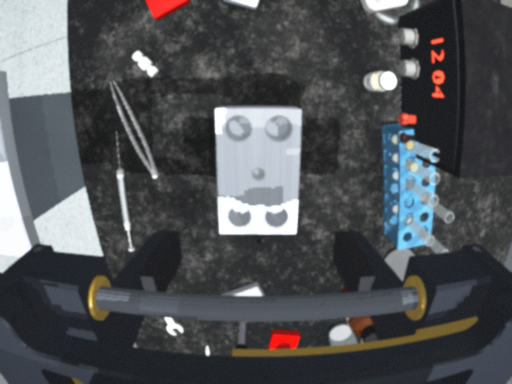

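View pics/wg.png

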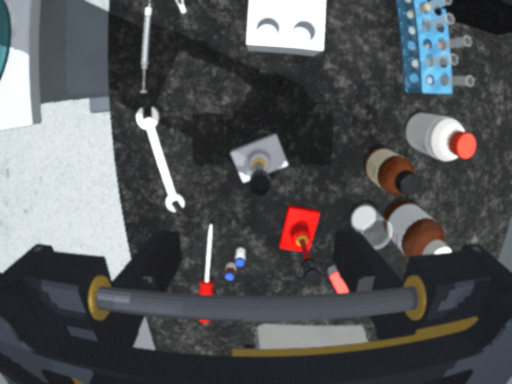

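The wrist views show the well mouth at about (258,174), the gauge knob at (260,180) and the bridge at (258,158). I'll measure these precisely.

```bash
python3 - <<'E'
from h import *
b=load("wb"); g=load("wg")
Z=lambda im,x0,y0,x1,y1,k:cv2.resize(im[y0:y1,x0:x1],None,fx=k,fy=k,interpolation=cv2.INTER_CUBIC)
A=Z(b["image"],208,95,308,245,4); B=Z(g["image"],220,125,300,205,5)
cv2.imwrite("pics/wbz.png",A); cv2.imwrite("pics/wgz.png",B)
# vial holes + well
gr=cv2.cvtColor(b["image"],cv2.COLOR_BGR2GRAY)
print(np.array2string(gr[166:183,248:269]))
print("bright/zmap", [b["z_map"][174,240],b["z_map"][174,258]])
E
```

```text
[[199 202 203 201 204 203 202 205 202 200 200 197 199 197 200 199 198 199
  200 203 203]
 [199 200 202 204 202 202 200 197 194 188 189 189 191 193 195 197 198 200
  201 202 201]
 [201 201 203 201 200 198 195 193 187 180 174 174 175 178 185 190 195 198
  201 204 201]
 [200 201 198 197 195 193 192 190 187 183 172 161 159 163 170 181 191 197
  200 202 202]
 [199 199 195 191 189 189 190 195 194 188 173 157 151 154 157 169 184 195
  201 202 202]
 [200 198 196 188 183 185 190 196 197 190 173 156 152 147 150 157 174 189
  199 202 200]
 [200 200 196 188 177 178 185 194 195 190 172 156 148 147 144 149 165 186
  198 201 201]
 [198 202 196 185 171 169 175 183 189 184 167 154 145 142 139 144 162 182
  196 201 201]
 [200 199 196 185 171 160 161 166 172 169 158 148 139 138 136 143 161 182
  195 200 201]
 [198 199 197 187 174 160 156 154 155 155 150 142 139 137 136 146 162 183
  195 201 200]
 [199 199 197 189 178 164 153 150 149 147 144 140 137 138 140 152 168 185
  198 199 199]
 [201 198 199 193 183 172 162 154 149 146 144 143 138 142 149 161 176 189
  198 201 200]
 [199 201 198 195 191 183 174 162 155 151 147 147 148 152 163 172 182 193
  199 200 199]
 [200 200 200 198 197 191 186 176 169 162 161 157 162 168 176 182 189 197
  200 201 198]
 [200 200 200 201 197 197 195 187 183 179 178 179 179 184 186 190 194 198
  201 201 198]
 [200 199 200 199 199 201 200 197 194 191 190 190 190 193 194 194 197 197
  199 201 198]
 [199 199 201 201 201 200 201 201 200 197 196 195 199 197 197 195 197 197
  200 200 197]]
bright/zmap [np.float32(0.30201274), np.float32(0.32282838)]
```

View pics/wbz.png

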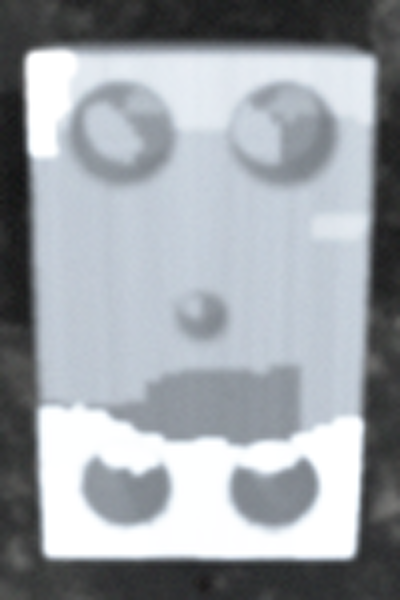

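View pics/wgz.png

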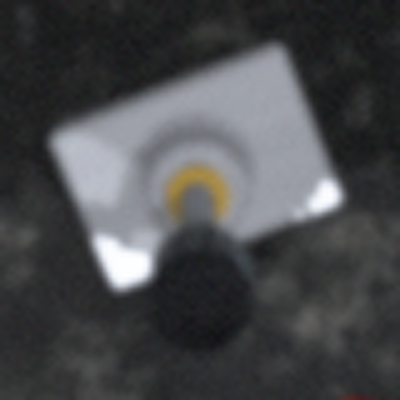

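```bash
python3 - <<'E'
from h import *
b=load("wb"); g=load("wg"); t=load("top0")
W=won(b,b["T"],258.2,173.5,.055); print("well",W)
q=lambda x,y,z: won(g,g["T"],220+x/5-.4,125+y/5-.4,z)
print("knobtop",q(203,302,.129),"brass",q(198,195,.043))
cs=[q(*p,.014) for p in [(285,42),(345,197),(118,292),(50,138)]]
print(np.array(cs)[:,:2],"mean",np.mean(cs,0)); 
for i in range(4): d=cs[(i+1)%4]-cs[i]; print(np.linalg.norm(d),np.degrees(np.arctan2(d[1],d[0])))
# block corners & holes from wb zoom
w=lambda x,y,z=.055: won(b,b["T"],208+x/4-.4,95+y/4-.4,z)
cs=[w(*p) for p in [(25,52),(376,55),(356,556),(44,556)]]
print(np.array(cs)[:,:2],np.mean(cs,0))
for i in range(4): d=cs[(i+1)%4]-cs[i]; print(np.linalg.norm(d),np.degrees(np.arctan2(d[1],d[0])))
hs=[w(*p) for p in [(124,132),(283,132),(274,484),(127,484)]]; print("holes",np.mean(hs,0))
# the two depth comparisons
E
```

```text
well [ 0.54715391 -0.01775845  0.055     ]
knobtop [ 0.51539976 -0.2204482   0.129     ] brass [ 0.51520116 -0.22150852  0.043     ]
[[ 0.53730415 -0.18884612]
 [ 0.5534107  -0.22907365]
 [ 0.49447784 -0.25471914]
 [ 0.47766925 -0.21342961]] mean [ 0.51571548 -0.22151713  0.014     ]
0.043332146486640535 -68.17950978325278
0.06427109050082899 -156.48303538283224
0.044579749533250126 112.15078183748751
0.06450324033326042 22.40308153127218
[[ 0.50758116  0.05161421]
 [ 0.59298754  0.04627326]
 [ 0.58590976 -0.0886421 ]
 [ 0.49990117 -0.08389582]] [ 0.54659491 -0.01866261  0.055     ]
0.08557321199468487 -3.5783753666149747
0.13510088676309875 -93.00303468835666
0.08613944230741404 176.8414046924038
0.13572748902859752 86.75624986553477
holes [ 0.54705806 -0.01763723  0.055     ]
```

Bridge and block sizes check out: 44×64 and about 86×135 measured, with the well agreeing with the vial-hole mean to 0.2 mm. The wrist and top cameras differ by about 4 mm in x, so I'll trust relative measurements and check the bridge again once it's held. Grasping now.

```bash
python3 - <<'E'
from h import *
from cell import manip,cams
manip.set_gripper(.055)
manip.move_linear([.5154,-.2212,.150],rate=.12)
s0=manip.state(); print("F0",s0["contact_force"])
manip.move_linear([.5154,-.2212,.095],rate=.08); s=manip.state();print(s["tool_pos"],s["contact_force"])
manip.set_gripper(.0,20); s=manip.state(); print("grip",s["gripper_width"],s["contact_force"])
manip.move_linear([.5154,-.2212,.185],rate=.1); manip.dwell(.3); s=shot("wl"); print(s["clock"],s["tool_pos"],s["contact_force"]-s0["contact_force"],s["gripper_width"])
E
```

```text
F0 [-0.26297389 -0.02208239  0.05511847]
[ 0.51565002 -0.22129521  0.0951046 ] [-0.09031544  0.2495515   1.17180325]
grip 0.018746120395770297 [-1.29133611 -0.08968854  2.80542145]
8.0 [ 0.5151402  -0.22107459  0.18444526] [-0.65251849  0.40107553 -2.33763899] 0.018953139653040973
```

View pics/wl.png

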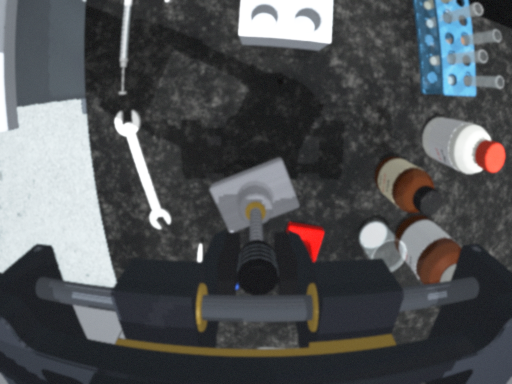

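The gauge is lifted: the knob is between the pads at (257,265), with the bridge below around (255,195). Now its offset from the TCP.

```bash
cat > br.py <<'E'
from h import *
import sys
c=load(sys.argv[1]); x0,y0,x1,y1=map(int,sys.argv[2:6]); k=float(sys.argv[6])
im=cv2.resize(c["image"][y0:y1,x0:x1],None,fx=k,fy=k,interpolation=cv2.INTER_CUBIC)
cv2.imwrite(f"pics/{sys.argv[1]}_z.png",im)
E
python3 br.py wl 195 145 315 245 6
```

```text
(no output)
```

View pics/wl_z.png

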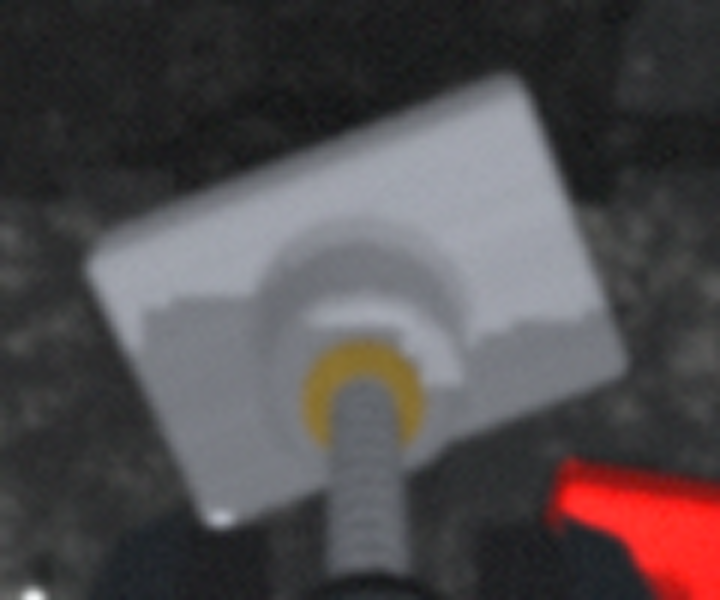

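```bash
python3 - <<'E'
from h import *
c=load("wl"); T=c["T"]; tcp=T[:3,3]
q=lambda x,y,z: won(c,T,195+x/6-.42,145+y/6-.42,z)
for zf in (.0875,.0895):
    cs=[q(*p,zf+.014) for p in [(522,97),(628,367),(210,528),(92,267)]]
    print(zf,np.mean(cs,0)-tcp)
    print([ (round(np.linalg.norm(cs[(i+1)%4]-cs[i])*1e3,1), round(np.degrees(np.arctan2(*(cs[(i+1)%4]-cs[i])[1::-1])),1)) for i in range(4)])
    print("brass",q(363,400,zf+.043)-tcp)
E
```

```text
0.0875 [ 0.00060852 -0.00120534 -0.08294526]
[(np.float64(41.5), np.float64(-67.6)), (np.float64(64.1), np.float64(-157.1)), (np.float64(42.4), np.float64(110.5)), (np.float64(62.7), np.float64(22.1))]
brass [ 0.00108015 -0.00079689 -0.05394526]
0.0895 [ 0.00062444 -0.00046184 -0.08094526]
[(np.float64(41.2), np.float64(-67.6)), (np.float64(63.5), np.float64(-157.1)), (np.float64(42.0), np.float64(110.5)), (np.float64(62.2), np.float64(22.1))]
brass [ 1.09366632e-03  5.03362582e-05 -5.19452613e-02]
```

```bash
python3 - <<'E'
from h import *
from cell import manip,cams
manip.move_linear([.5464,-.0171,.185],rate=.12,rot=down(np.radians(-25.6)))
manip.move_linear([.5464,-.0171,.158],rate=.08); manip.dwell(.3)
s=shot("wh"); print(s["clock"],s["tool_pos"],s["contact_force"],s["gripper_width"])
E
python3 br.py wh 190 100 330 290 4; python3 br.py wh 170 80 350 290 2.8
```

```text
10.7 [ 0.54680285 -0.01708366  0.15853084] [ 0.65050285  0.13420894 -2.28385165] 0.018797791799537365
```

View pics/wh_z.png

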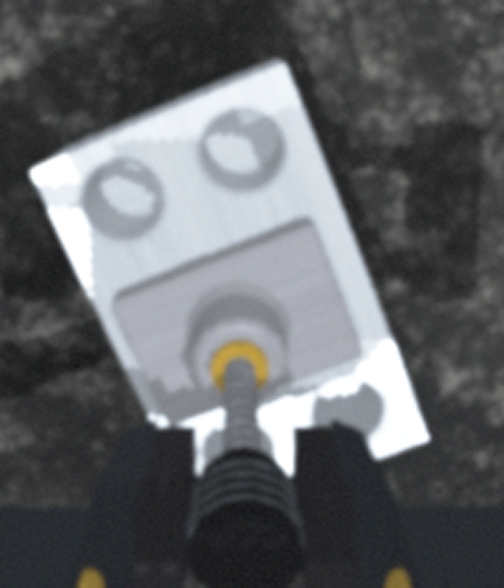

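The bridge hovers over the block, square with it. The vial holes show at (124,197), (241,150) and (348,410) in the zoom. Now comparing centres within this one view.

```bash
python3 - <<'E'
from h import *
c=load("wh"); T=c["T"]; tcp=T[:3,3]; k=2.8
q=lambda x,y,z: won(c,T,170+x/k-.32,80+y/k-.32,z)
f=.1585-.095
cs=[q(*p,f+.014) for p in [(310,225),(361,354),(160,428),(113,302)]]
print("bridge",np.mean(cs,0),"(first side mids)",[ (round(np.linalg.norm(cs[(i+1)%4]-cs[i])*1e3,1), round(np.degrees(np.arctan2(*(cs[(i+1)%4]-cs[i])[1::-1])),1)) for i in range(4)])
print("brass",q(240,367,f+.043))
h1=q(123,198,.055);h2=q(241,150,.055);h3=q(348,407,.055)
print("holes",h1,h2,h3,"h1h2",np.linalg.norm(h1-h2),"h2h3",np.linalg.norm(h2-h3))
d=(h2-h1)/np.linalg.norm(h2-h1); n=np.array([d[1],-d[0],0]); 
print("axis",d, "well",(h1+h2)/2+.047*n,(h1+h3)/2)
cb=[q(*p,.055) for p in [(287,62),(430,438),(30,170)]]
print("block corners",cb,"centre",(cb[1]+cb[2])/2)
E
```

```text
bridge [ 0.54663494 -0.01597192  0.0775    ] (first side mids) [(np.float64(42.2), np.float64(-93.1)), (np.float64(65.1), np.float64(176.4)), (np.float64(42.5), np.float64(81.1)), (np.float64(60.8), np.float64(-3.7))]
brass [ 0.54823964 -0.0162002   0.1065    ]
holes [0.53060495 0.0302208  0.055     ] [0.56955322 0.02766895 0.055     ] [ 0.56480853 -0.06446815  0.055     ] h1h2 0.03903177887446783 h2h3 0.09225918603466422
axis [ 0.99786052 -0.06537882  0.        ] well [ 0.54700628 -0.01795457  0.055     ] [ 0.54770674 -0.01712368  0.055     ]
block corners [array([0.59337763, 0.04580913, 0.055     ]), array([ 0.5858141 , -0.08823334,  0.055     ]), array([0.50854442, 0.05120922, 0.055     ])] centre [ 0.54717926 -0.01851206  0.055     ]
```

```bash
python3 - <<'E'
from h import *
from cell import manip,cams
x,y=.5462,-.0181
manip.move_linear([x,y,.158],rate=.05)
z=.158
while z>.1415:
    z-=.002 
    manip.move_linear([x,y,z],rate=.03); s=manip.state()
    print(round(s["clock"],2),s["tool_pos"].round(4),s["contact_force"].round(2),s["moment"].round(2))
    if s["contact_force"][2]>2.5: print("stop");break
shot("wd")
E
```

```text
11.25 [ 0.546  -0.0181  0.1557] [ 0.75 -0.01 -3.36] [-0.07 -0.02  0.06]
11.5 [ 0.546  -0.0181  0.1537] [-1.25  0.41 -3.59] [-0.01 -0.08  0.03]
11.75 [ 0.546  -0.0181  0.1517] [-0.88  0.13 -3.25] [-0.09 -0.01 -0.01]
12.0 [ 0.5464 -0.0181  0.1503] [-0.22  0.89 -1.44] [ 0.01  0.   -0.03]
12.25 [ 0.5463 -0.0181  0.1481] [ 0.02  0.07 -0.88] [ 0.04 -0.04 -0.05]
12.5 [ 0.5462 -0.0181  0.1458] [-0.24  0.72 -0.89] [-0.03 -0.03 -0.04]
12.75 [ 0.5461 -0.0181  0.1438] [-0.02  1.11 -0.96] [-0.06 -0.02 -0.  ]
13.0 [ 0.5461 -0.0181  0.1418] [-0.8  -0.1  -0.39] [ 0.02 -0.05  0.  ]
13.25 [ 0.5461 -0.0181  0.1398] [-0.27  0.38 -1.2 ] [ 0.   -0.07  0.  ]
```

View pics/wd.png

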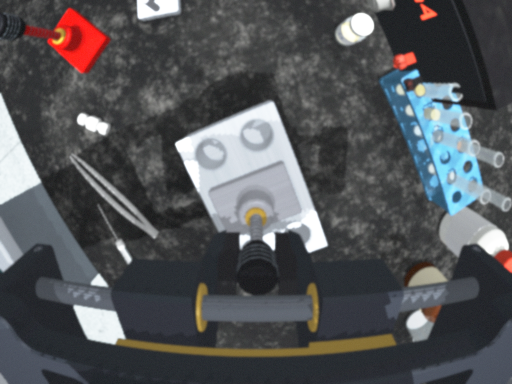

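The bridge seated at TCP z≈0.150 and the rod is already 10 mm into the well with no resistance. I'll continue to the bottom.

```bash
python3 - <<'E'
from h import *
from cell import manip,cams
x,y=.5462,-.0181
z=.1395; on=None
while z>.107:
    st=.001 if on is None else .0005
    z-=st
    manip.move_linear([x,y,z],rate=.03)
    F=[];P=[]
    for _ in range(3 if on is None else 5):
        s=manip.state(); F.append(s["contact_force"][2]);P.append(s["tool_pos"][2]); manip.dwell(.01)
    F=np.mean(F);P=np.mean(P)
    if on is None and F>1.2: on=P
    print(round(s["clock"],2),round(P,5),round(F,2),s["gripper_width"])
    if F>4.6: print("stop");break
    if on and on-P>.004: print("stop pos");break
E
```

```text
13.57 0.13836 -1.57 0.019181522132212084
13.84 0.13741 -1.26 0.018989336830414726
14.12 0.13641 -1.17 0.01897987874299497
14.39 0.13539 -0.65 0.01895933008453684
14.67 0.1344 -0.77 0.01889148122910633
14.94 0.13338 -1.21 0.018837340376186024
15.22 0.1324 -1.43 0.018714692436712362
15.49 0.1314 -0.95 0.01844075909658531
15.77 0.1304 -0.89 0.018686361848899546
16.04 0.12939 -0.88 0.01896553777095285
16.32 0.12912 2.73 0.018778471756008518
16.61 0.12834 3.26 0.018774557231640128
16.9 0.12767 3.37 0.01916047020820601
17.19 0.1271 4.27 0.018819066436155014
17.48 0.12658 4.89 0.018983365390481104
stop
```

The press matches the spring: about 2.5 mm of give at 0.7–0.85 N/mm, with onset at z≈0.129. That makes the well about 21 mm deep, so short-post end. Relaxing, releasing and checking.

```bash
python3 - <<'E'
from h import *
from cell import manip,cams
x,y=.5462,-.0181
manip.move_linear([x,y,.1287],rate=.03); s=manip.state(); print(s["contact_force"])
manip.set_gripper(.05); 
manip.move_linear([x,y,.23],rate=.12); manip.dwell(.2)
s=shot("wr"); print(s["clock"],s["tool_pos"],s["contact_force"],s["gripper_width"])
c=cams.capture("side"); cv2.imwrite("pics/side1.png",cv2.resize(c["image"][130:290,180:360],None,fx=3.6,fy=3.6,interpolation=cv2.INTER_CUBIC)); np.savez("side1.npz",**c)
c=cams.capture("top"); cv2.imwrite("pics/top1.png",c["image"]); np.savez("top1.npz",**c)
E
python3 br.py wr 190 90 330 250 3.7
```

```text
[-0.42849056  0.46705571  2.58024463]
19.55 [ 0.54562245 -0.01806813  0.22890022] [ 0.68210285  0.36350985 -0.08098267] 0.04996975544930279
```

View pics/wr_z.png

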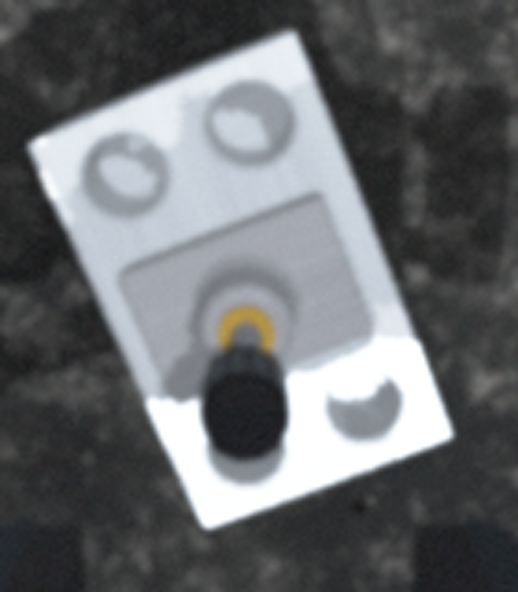

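View pics/side1.png

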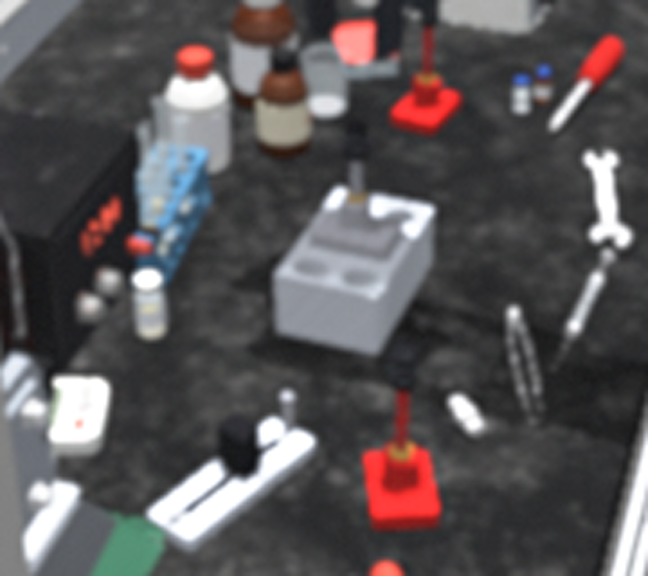

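```bash
python3 - <<'E'
from h import *
c=load("wr"); T=c["T"]; k=3.7
def zc(p,d,ax):
    # height where ray passes closest to vertical axis
    dh=d[:2]; t=np.dot(ax-p[:2],dh)/np.dot(dh,dh); return (p+d*t), 
print("knob top (wr)",[zc(*wray(c,T,190+245/k-.37,90+yy/k-.37),np.array([.5472,-.0178])) for yy in (411,416,421)])
g=load("wg"); print("ref .129:",[zc(*wray(g,g["T"],220+203/5-.4,125+yy/5-.4),np.array([.5154,-.2212])) for yy in (297,302,307)])
print("brass",won(c,T,190+246/k-.37,90+331/k-.37,.098))
cs=[won(c,T,190+a/k-.37,90+b/k-.37,.069) for a,b in [(318,197),(373,330),(170,400),(123,275)]];print("bridge diag centres",(cs[0]+cs[2])/2,(cs[1]+cs[3])/2)
print("z_map at knob",c["z_map"][90+415//4+9,190+245//4+5])
v,u=int(90+415/k),int(190+245/k); 
K=c["intrinsics"]; p,d=wray(c,T,u,v); M=T@c["T_tool_cam"]; ax=M[:3,2]
zz=c["z_map"][v-3:v+3,u-3:u+3]; zz=np.median(zz); P=p+d*zz/np.dot(d,ax); print("depth knobtop",P)
v,u=185,260;p,d=wray(g,g["T"],u,v);ax=(g["T"]@g["T_tool_cam"])[:3,2];print("ref",p+d*np.median(g["z_map"][v-3:v+3,u-3:u+3])/np.dot(d,ax))
E
```

```text
knob top (wr) [(array([ 0.54694303, -0.01767319,  0.15545427]),), (array([ 0.54695286, -0.01767809,  0.1584033 ]),), (array([ 0.54696246, -0.01768286,  0.16128414]),)]
ref .129: [(array([ 0.51546192, -0.22119767,  0.12365959]),), (array([ 0.51542767, -0.22119897,  0.12667101]),), (array([ 0.51539415, -0.22120022,  0.12962041]),)]
brass [ 0.54719614 -0.01725606  0.098     ]
bridge diag centres [ 0.54619341 -0.0164621   0.069     ] [ 0.54781099 -0.01771504  0.069     ]
z_map at knob 0.22745283
depth knobtop [ 0.54760879 -0.01661483  0.16146878]
ref [ 0.51523895 -0.22103852  0.12716778]
```

Independent camera checks put the knob top about 21–23 mm lower relative to the block, so the well is under 25 mm. The brass ring sits within 0.6 mm of the well centre. Next, a close look at the tally.

```bash
python3 - <<'E'
from h import *
from cell import manip,cams
manip.move_linear([.5462,-.0181,.24],rate=.15)
manip.move_pose([.553,.228,.19],down(np.radians(-21))); manip.set_gripper(0,20); manip.dwell(.1)
s=shot("wt"); print(s["clock"],s["tool_pos"],s["contact_force"],s["gripper_width"])
E
python3 br.py wt 180 70 360 280 2.8
```

```text
21.8583 [0.5529609  0.22808923 0.18996288] [-0.11073434 -0.81147452  0.2902851 ] 0.0004498483324108115
```

View pics/wt_z.png

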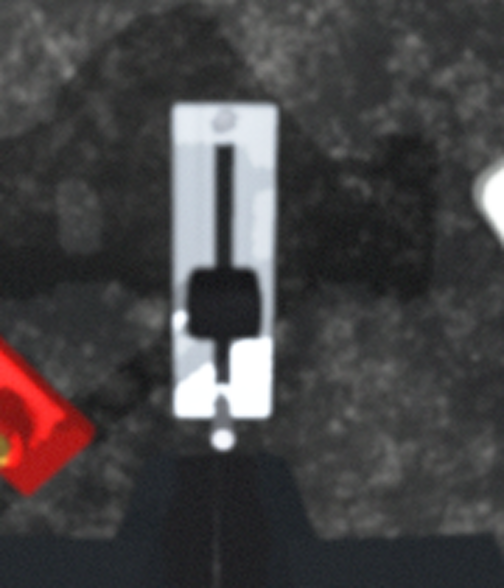

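The tally view shows the short post at (223,122), the long post at (222,437) and the slider at about (225,303). Computing the push line.

```bash
python3 - <<'E'
from h import *
c=load("wt"); T=c["T"]; k=2.8
q=lambda x,y,z: won(c,T,180+x/k-.32,70+y/k-.32,z)
cs=np.array([q(*p,.014) for p in [(173,104),(279,104),(272,416),(174,416)]]); C=cs.mean(0)
print(cs[:,:2],C); L=[np.linalg.norm(cs[(i+1)%4]-cs[i]) for i in range(4)];print(L)
d=(cs[0]+cs[1]-cs[2]-cs[3]);d/=np.linalg.norm(d); print(d,np.degrees(np.arctan2(d[1],d[0])))
n=np.array([d[1],-d[0],0])
for nm,p in [("shortpost",q(223,121,.021)),("longpost",q(222,437,.048)),("slider far edge",q(225,338,.0545)),("slider L",q(188,310,.0545)),("slider R",q(262,310,.0545)),("front edge top",q(225,280,.0545)),("front bottom",q(225,268,.0145))]:
    print(nm,p[:2],"along",(p-C)@d,"across",(p-C)@n)
E
```

```text
[[0.5643187  0.29749783]
 [0.60223452 0.28301276]
 [0.55533189 0.16205265]
 [0.51653943 0.17701658]] [0.55960613 0.22989495 0.014     ]
[np.float64(0.04058850479144465), np.float64(0.12973513931524663), np.float64(0.04157853250843363), np.float64(0.1296093736030227)]
[0.3650842 0.9309745 0.       ] 68.58723547169312
shortpost [0.57990181 0.28487963] along 0.05859896072054477 across -0.0011792844372923094
longpost [0.53762203 0.17591166] along -0.05828311438108785 across -0.0007581954659789642
slider far edge [0.55366941 0.21510529] along -0.015936204178214702 across -0.00012746842868496024
slider L [0.54518194 0.22959013] along -0.005549831981361383 across -0.013317274641539
slider R [0.56962062 0.2201904 ] along -0.005378562492103951 across 0.012866205659007708
front edge top [0.56130066 0.23514665] along 0.005507843686465778 across -0.00033974805659851777
front bottom [0.55968347 0.22962007] along -0.00022767868792922906 across 0.0001723524569412872
```

Geometry checks out: rail 130×41 mm, posts at ±58.5, slider centre near −6 mm. The red look-alike stands beside the rail, so I'll turn the jaws along the rail to keep the gripper body away from it. First its clearance.

```bash
python3 - <<'E'
from h import *
from cell import manip,inverse_kinematics
t=load("top1"); f=lambda u,v,z: onz(t,160+u/3.6,140+v/3.6,z)
r=f(152,298,.129); print("red knob",r, f(165,310,.014))
C=np.array([.5596,.2299,0]);d=np.array([.3651,.9310,0]);n=np.array([d[1],-d[0],0])
print("along/across",(r-C)@d,(r-C)@n)
for a in (68.6-180,):
  for al in (-.006,.04): print(inverse_kinematics(C+al*d+[0,0,.03],down(np.radians(a))))
E
```

```text
red knob [0.4423644  0.19794816 0.129     ] [0.44261401 0.19873422 0.014     ]
along/across -0.07254987863391477 -0.09748072382234353
[ 3.41139775e-01  3.33734998e-01  1.93578884e+00 -4.44089210e-16
  8.72068816e-01  2.28543656e+00]
[ 3.96123421e-01  3.85450341e-01  1.86272904e+00 -4.44089210e-16
  8.93413269e-01  2.34042021e+00]
```

```bash
python3 - <<'E'
from h import *
from cell import manip,cams
C=np.array([.5596,.2299,0]);d=np.array([.3651,.9310,0])
P=lambda al,z: C+al*d+np.array([0,0,z])
manip.move_pose(P(-.006,.15),down(np.radians(68.6-180))); manip.set_gripper(.040)
s=manip.state();F0=s["contact_force"];print(s["clock"],s["tool_pos"],s["gripper_width"])
manip.move_linear(P(-.006,.075),rate=.12);
manip.move_linear(P(-.006,.030),rate=.06); s=manip.state();print(s["tool_pos"],s["contact_force"]-F0)
al=-.006
while al<.062:
    al+=.004 if al<.038 else .001
    manip.move_linear(P(al,.030),rate=.04); s=manip.state(); F=s["contact_force"]-F0
    print(round(s["clock"],2),round(al,3),round((s["tool_pos"]-C)@d,4),"Fd",round(F@d,2),"Fz",round(F[2],2))
    if F@d<-9: print("stop");break
E
```

```text
24.0333 [0.5574025  0.22433259 0.14997202] 0.040137717052542134
[0.55766002 0.22442266 0.03014662] [ 1.01745267 -0.9659535  -0.04993756]
25.96 -0.002 -0.0014 Fd 0.06 Fz 0.61
26.21 0.002 0.0023 Fd -0.44 Fz 0.17
26.46 0.006 0.0062 Fd -0.77 Fz 1.59
26.71 0.01 0.0103 Fd -0.02 Fz 0.49
26.96 0.014 0.0144 Fd -0.61 Fz 1.08
27.21 0.018 0.0184 Fd -0.49 Fz -0.24
27.46 0.022 0.0225 Fd -0.34 Fz 0.99
27.71 0.026 0.0265 Fd -0.58 Fz 0.31
27.96 0.03 0.0305 Fd -0.02 Fz 0.38
28.21 0.034 0.0344 Fd -0.14 Fz -0.38
28.46 0.038 0.0384 Fd -0.31 Fz 0.37
28.71 0.039 0.039 Fd -1.08 Fz 0.04
28.96 0.04 0.0399 Fd -2.14 Fz 0.76
29.21 0.041 0.0411 Fd -1.91 Fz 0.49
29.46 0.042 0.0421 Fd -1.72 Fz 0.17
29.71 0.043 0.0431 Fd -1.13 Fz 0.68
29.96 0.044 0.0441 Fd -1.45 Fz 0.38
30.21 0.045 0.0451 Fd -1.32 Fz 0.3
30.46 0.046 0.0461 Fd -1.54 Fz 0.52
30.71 0.047 0.0471 Fd -1.48 Fz 1.74
30.96 0.048 0.0481 Fd -1.48 Fz 0.5
31.21 0.049 0.0483 Fd -5.69 Fz 2.6
31.46 0.05 0.0484 Fd -8.93 Fz 4.72
31.71 0.051 0.0485 Fd -10.66 Fz 6.54
stop
```

```bash
python3 - <<'E'
from h import *
from cell import manip,cams
C=np.array([.5596,.2299,0]);d=np.array([.3651,.9310,0])
P=lambda al,z: C+al*d+np.array([0,0,z])
manip.move_linear(P(.042,.030),rate=.04)
manip.move_linear(P(.042,.10),rate=.12)
manip.move_linear(P(.01,.21),rate=.15); manip.dwell(.2)
s=shot("we"); print(s["clock"],s["tool_pos"])
c=cams.capture("side"); cv2.imwrite("pics/side2.png",cv2.resize(c["image"][130:290,180:360],None,fx=3.6,fy=3.6,interpolation=cv2.INTER_CUBIC))
c=cams.capture("top"); cv2.imwrite("pics/top2.png",cv2.resize(c["image"][140:260,160:380],None,fx=3.6,fy=3.6,interpolation=cv2.INTER_CUBIC)); np.savez("top2.npz",**c)
E
```

```text
33.9333 [0.56255762 0.2391504  0.20846795]
```

View pics/we.png

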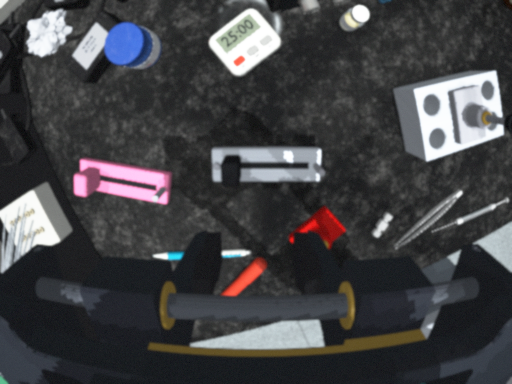

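View pics/side2.png

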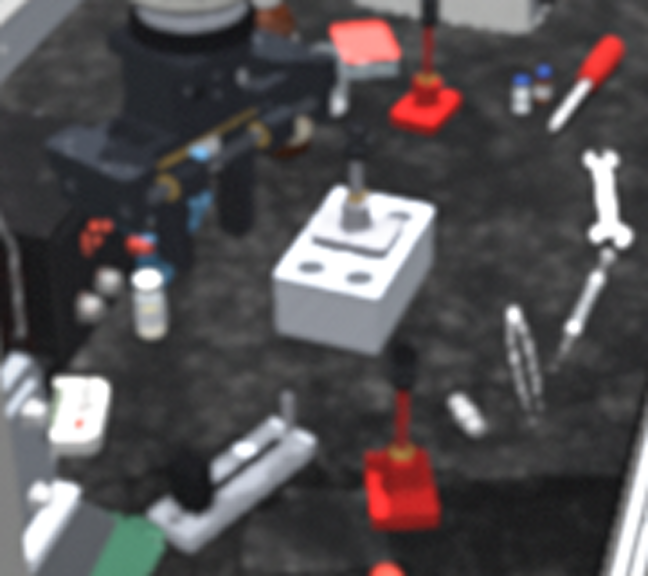

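The slider is at the short-post end (slider about (231,168), rail 211–323 px), and the gauge stands flat on the block. One numeric check, then hand in.

```bash
python3 - <<'E'
from h import *
c=load("we"); C=np.array([.5596,.2299,0]);d=np.array([.3651,.9310,0])
im=c["image"][140:195,200:335]; g=cv2.cvtColor(im,cv2.COLOR_BGR2GRAY)
print(g[30,0:60]); print(g[45,0:60])
E
python3 br.py we 200 140 260 195 10
```

```text
[ 43  41  38  34  37  35  32  37  30  33  43  76 127 168 185 186 180 179
 178 172 144  94  50  33  35  33  37  34  36  35  31  32  38  35  33  32
  31  25  22  37  76 117 141 148 147 150 148 149 149 157 170 182 188 189
 190 189 191 191 189 190]
[46 42 41 46 47 42 39 39 33 35 35 32 37 35 39 39 39 43 45 44 46 47 43 36
 32 31 31 32 31 27 29 28 29 28 29 29 22 27 25 32 35 42 40 39 36 37 37 36
 41 38 38 40 35 38 36 38 41 47 51 52]
```

View pics/we_z.png

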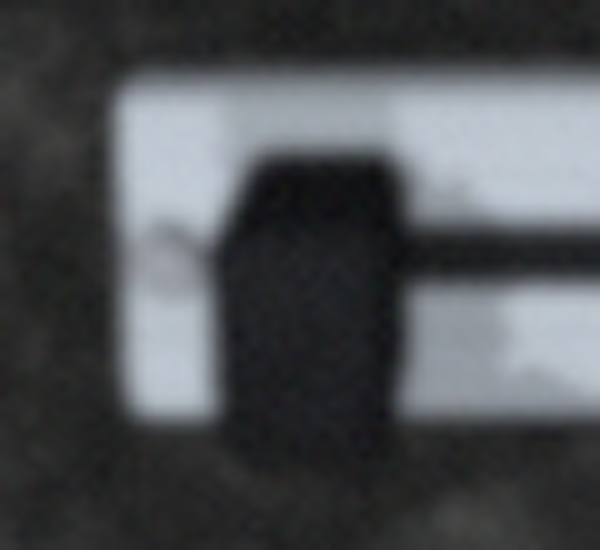

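```bash
python3 - <<'E'
from h import *
from cell import order
c=load("we"); C=np.array([.5596,.2299,0]);d=np.array([.3651,.9310,0])
for x in (220,400):
    p=won(c,c["T"],200+x/10-.45,140+33,.0545); print("top edge along",(p-C)@d)
p=won(c,c["T"],200+11.5,140+28,.014); print("rail end",(p-C)@d)
order.close_job()
E
```

```text
top edge along 0.04796542951770552
top edge along 0.028983724056172833
rail end 0.06476729884343721
the job is handed in; nothing more can be done
```

I stood the gauge flat on the block over the thermometer well, pressed it, and pushed the tally slider to the short-post end. The job is handed in, about 34 s of the 61 s used.

- **Press:** The rod bottomed about 21 mm below the bridge, after which I pressed the knob on. By travel it gave about 2.5 mm. The force, about 4.9 N at the wrist and 5.7 N with the knob's weight added back, suggests nearer 3.8 mm. Both lie in the 2–4.5 mm range and short of the stop. I then let it go, leaving the gauge standing with the rod down.
- **Depth:** The camera estimates of the lowered knob, 21–23 mm, agree with the 21 mm by travel, so the well is shallower than 25 mm.
- **Tally:** I pushed the slider until it stopped hard at about 10 N, then backed off. The last picture puts its centre 38.5 mm from the rail's middle. Full travel should be 40 mm; measuring is good to about 2 mm.

**Checks that disagreed:**
- The top and wrist cameras differed by about 4 mm in x. I worked from relative wrist-camera measurements, and the gauge's brass ring ended within about 0.6 mm of the well centre.
- While pushing the slider, the friction force showed only late in the travel, about 35 mm after I expected contact. The final picture shows it at the end all the same.

The last pictures showed nothing else disturbed.

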